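# Release the lid of a locked mould press

### The arm

A 6-joint arm with a two-finger parallel gripper is mounted at the origin on the work surface. World frame = base frame: x ahead of the robot, y to its left, z up, the work surface at z = 0. Lengths are in m, angles in degrees, forces in N, time in s.
With the tool pointing down it reaches from about 0.3 to 0.75 m from the base axis. Payload 8.5 kg.
Tool frame: the origin (TCP) lies midway between the tips of the shut fingers; the grasp point (between the pads) lies behind it (grasp_offset is the z of the grasp point in the tool frame, in m); z points along the fingers, y is the direction in which the jaws open and shut (so a half turn about z gives the same grasp; the last joint's range is limited). The gripper opens to 85 mm and grips with 20 to 120 N. Pads are 22 mm wide; open, the fingers measure 114 mm over their backs; the gripper's body (76 mm by 85 mm) begins 54 mm behind the grasp point. The pads swing forward as they close: fully open they stand 13 mm farther back than shut.
Start: joints at [57.508, 21.807, 74.336, -0, 83.858, -12.336], TCP at [0.19, 0.516, 0.231] pointing down, gripper open.
Joint ranges: [-178.18, 178.18], [-50.72, 133.34], [12.68, 142.11], [-81.47, 261.47], [9.98, 163.14], [-165.26, 165.26]. Speed limits (degrees/s): [136.94, 136.94, 180, 180, 180, 180].

### API

Orientations are given as a 3x3 rotation matrix whose columns are the frame's x, y, z axes.
In Python, from rig import * gives the robot as it stands.
- The arm moves only by the shell command python3 -m pendant 'ROWS' [FORCE]. ROWS is JSON, one flat list of numbers, 7 for each row, row after row: the finger opening in mm, from 0 to 85.4, then the shift along the tool's x, y, z in units of 50 mm (1.0 is 50 mm), then the turn, a rotation vector about the tool's x, y, z in units of 8 degrees (1.0 is 8 degrees). In form: [hand, dx, dy, dz, wx, wy, wz, hand, dx, dy, dz, wx, wy, wz, ...]. A call has 1 to 12 rows; each row shifts and turns the commanded pose from where the row before left it, along the tool's axes as they then stand; what a row does not reach is not made up. A row lasts 1/10 s, in which the tool goes at most 50 mm and 8.59 degrees, less where a joint would pass 70% of its speed; a pose out of reach is approached as far as the arm can. A call is refused whole if a number of a shift passes 1 or a number of a turn 1, either way. A call with a gripper value outside its range is refused whole. The fingers move at their own pace and stop on an object; FORCE is the grip in N (left out, the last holds). Time passes only in rows, so rows that do not move let the fingers close. It gives the time, the measured TCP pose, the force and the opening at its end, in the units of the state.
- observe(): the state, without advancing time (a new reading comes with each control period).
- get_image(name): name is "side" or "top" or "wrist"; returns a dict with "frame" (400x640x3 uint8, red, green, blue), "depth" (400x640 float32, m along the optical axis (not along the pixel's ray), 0 where there is no reading), "K" (3x3 intrinsics, pixels), "rvec" (rotation vector, rad) and "tvec" (3), from world to camera coordinates, as OpenCV has them. Camera axes: x right, y down, z forward; pixel columns grow to the right and rows downward; lengths in m; the calibration is good to about 2 mm. A picture is of the moment at which its call begins.
- close_job(): hands the job in, once; it reports no verdict.
The state is a dict: "time_s": time; "q": joint angles; "qvel": joint speeds; "joint_efforts": joint torques, N m; "position": TCP position; "tool_rot": TCP orientation; "ft_force": force on the tool from outside, world axes, zero at the start; "wrist_torque": the same for the moment, N m; "grip_width": finger opening in m.
Only numpy, scipy, OpenCV 4.12 (cv2) and the standard library are available. Lean on these libraries where they do the work, as an engineer would, in place of code of your own. Each camera call takes 0.05 s, during which the arm holds its last target.

### The job

Open the green mould press on the sculptor's bench: slide its yellow safety catch fully aside, then press the red release button underneath until the lid springs open. Push the button firmly but gently, as with a thumb, for its cap is brittle; then let go, leaving the catch aside and the lid standing open. Do not disturb the bowl, the wax bar or the spatula.

Things in the scene. Friction and masses are not known exactly. Their poses are not given: they have to be found in the camera images.
- press: Green mould press, fixed, z up, yaw varies. Origin: on the bench, under the border of its halves. Its -y half is a control housing 150 (x) x 200 (y) mm, panel 60 mm above the bench, with two steel rails along y at x = -47 and +47 mm (tops 96 mm above the bench, 86 mm clear between). Its +y half is a mould well under a lid. A latch shroud 50 x 18 mm, top 102 mm above the bench, stands at y = -11 mm.
- catch_rib (a point): Top centre of the black grip rib on the yellow sliding catch, 132 mm above the bench; moves with the catch. The rib is 64 mm along the press's x, 16 mm thick along y and stands 30 mm above the catch plate. The plate is 104 (x) x 76 (y) x 6 mm, top 102 mm above the bench, and covers the button.
- catch (a joint): Slide of the catch along the press's -y direction (away from the lid), m: 0 fully over the button, 0.080 at its end stop, button fully uncovered. Starts between 0 and 0.010. About 5 N of friction; stays where left.
- button_seat (a point): Fixed point on the panel on the red button's axis: press x = 0, y = -60 mm, 60 mm above the bench. The button is a round cap of 44 mm diameter, pressed straight down. Its stand-off is adjustable and differs each time: the unpressed top lies 15 to 35 mm above this point (not reported; find it by touch).
- button_unit: The button assembly with its cap; origin fixed at point button_seat (does not show the stand-off). The cap cracks at a push above 40 N, so do not drive it hard against its stop.
- button (a joint): Travel of the button cap below its unpressed position, m: 0 out, 0.012 at its stop. Springs back when released; 3 N at first, about 8 N where the latch lets go, 10 N at the stop. The latch lets go of the lid at about 0.008 of travel.
- lid (a joint): Lid hinge angle, rad: 0 shut and latched, about 1.3 standing open. The hinge runs along the press's x at its far +y side (y = 180 mm), so the edge beside the control housing rises. A damped spring opens it in one to two seconds once unlatched; it stays open.
- lid_edge (a point): Middle of the lid's free edge, top face (press y = 10 mm, 94 mm above the bench when shut).
- bowl: Bystander: loose brass bowl, 100 mm across, 45 mm high; origin at underside centre. Stands on the +x side of the control housing.
- wax_bar: Bystander: loose dark red wax bar 130 x 34 x 24 mm, long along its x; origin at underside centre. Lies off the housing's -y end.
- spatula: Bystander: loose spatula 280 mm long, lying on the bench on the press's -x side; long along its own x, origin mid-length.

How it is judged:
By the outcome, as a careful person would: the job done as asked, in the order asked, and still so for the second after the job is handed in, with the robot touching nothing.
It also fails if it takes over 43 s, if anything falls off the work surface, if the arm or the gripper's body presses on something with over 40 N, if the wrist force passes 120 N, or if a joint passes its speed limit or range.

## Working session

There is one attempt and no reset: what is moved stays moved. The work goes in short steps, Python scripts to look and compute and a shell command to move; the robot and the scene stay as the last step left them, time stands still between calls to the robot, and variables do not carry over. Pictures are saved under pics/ and viewed, and the job is handed in when it is done.

```bash
mkdir -p pics; ls
python3 - <<'E'
from rig import *
import cv2,numpy as np
s=observe();print(s)
for n in("top","side","wrist"):
    g=get_image(n);cv2.imwrite(f"pics/{n}0.png",g["frame"][:,:,::-1]);np.savez(f"pics/{n}0.npz",**g)
    print(n,g["K"].tolist(),cv2.Rodrigues(g["rvec"])[0].round(3).tolist(),g["tvec"])
E
```

```text
pics
{'time_s': 0.0, 'q': array([ 5.75088724e+01,  2.18424786e+01,  7.43848269e+01, -2.03362171e-04,
        8.38577117e+01, -1.23352321e+01]), 'qvel': array([ 0.0421245 ,  0.00940407, -0.01573696,  0.01469856, -0.13132832,
       -0.01664192]), 'joint_efforts': array([-7.09721280e-04, -4.48452079e+01, -2.31277585e+01, -2.01501061e-04,
        4.67615027e-03,  3.73656945e-06]), 'position': array([0.18935578, 0.5160683 , 0.2306974 ]), 'tool_rot': array([[-9.38758552e-01,  3.44574740e-01, -7.94091186e-04],
       [ 3.44575512e-01,  9.38757767e-01, -1.25346909e-03],
       [ 3.13545483e-04, -1.45032920e-03, -9.99998899e-01]]), 'ft_force': array([ 0.73132048,  0.28559766, -0.25953247]), 'wrist_torque': array([-0.00899085,  0.00415124, -0.00346005]), 'grip_width': 0.08551089413888797}
top [[405.7094016070968, 0.0, 315.3950595501538], [0.0, 405.7094016070968, 203.75131802108234], [0.0, 0.0, 1.0]] [[0.058, -0.998, -0.002], [-0.978, -0.056, -0.2], [0.199, 0.013, -0.98]] [0.00629314 0.63487726 0.94130164]
side [[415.3680863393537, 0.0, 308.59304580620915], [0.0, 415.3680863393537, 199.96754580297693], [0.0, 0.0, 1.0]] [[0.954, -0.299, 0.025], [-0.123, -0.466, -0.876], [0.273, 0.833, -0.481]] [-0.56026689  0.19107049  0.93923861]
wrist [[350.40144419145594, 0.0, 321.77818822388093], [0.0, 350.40144419145594, 203.59753092842152], [0.0, 0.0, 1.0]] [[0.345, 0.939, -0.001], [0.901, -0.331, 0.28], [0.262, -0.097, -0.96]] [-0.54876917 -0.03577228  0.37907432]
```

View pics/top0.png

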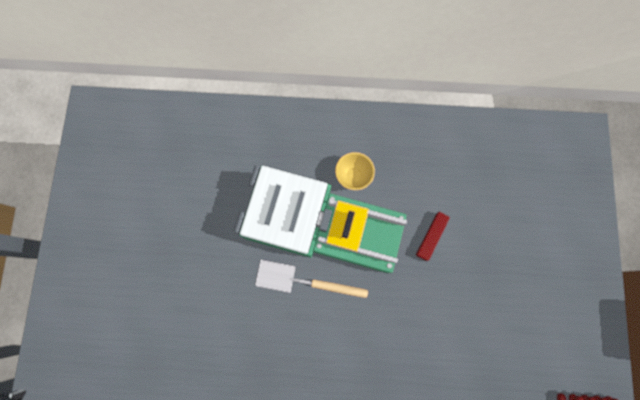

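View pics/side0.png

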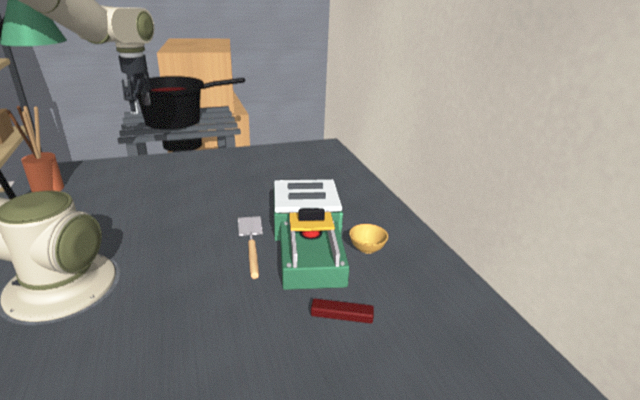

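View pics/wrist0.png

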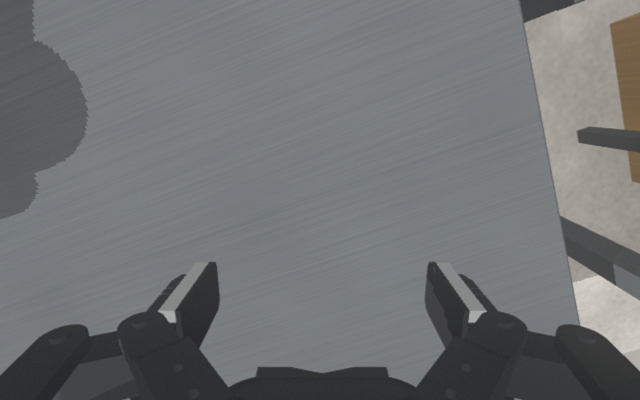

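The top view shows the press with the lid on the left (white, about 285,210) and the housing on the right. The yellow catch is at (348,226) with its black rib, the bowl at (355,170), the wax at (432,237), and the spatula below at about (310,283). Next I locate the catch and the housing.

```bash
cat > h.py <<'E'
import cv2,numpy as np
def ray(g,px,z):
    R=cv2.Rodrigues(np.asarray(g["rvec"]))[0];t=np.asarray(g["tvec"]).ravel()
    px=np.atleast_2d(np.asarray(px,float))
    d=(np.linalg.inv(g["K"])@np.c_[px,np.ones(len(px))].T).T@R
    c=-R.T@t
    return c+d*((z-c[2])/d[:,2])[:,None]
def proj(g,P): return cv2.projectPoints(np.atleast_2d(P).astype(float),np.asarray(g["rvec"]),np.asarray(g["tvec"]),g["K"],None)[0].reshape(-1,2)
E
python3 - <<'E'
from h import *
g=dict(np.load("pics/top0.npz"));f=g["frame"];hsv=cv2.cvtColor(f,cv2.COLOR_RGB2HSV)
roi=np.zeros(f.shape[:2],np.uint8);roi[195:280,312:412]=1
def big(m):
    c,_=cv2.findContours(m,cv2.RETR_EXTERNAL,cv2.CHAIN_APPROX_NONE);return max(c,key=cv2.contourArea)
yel=cv2.inRange(hsv,(18,150,100),(32,255,255))*roi
y=big(yel); P=ray(g,y.reshape(-1,2),.102)[:,:2]*1000
r=cv2.minAreaRect(P.astype(np.float32));print("plate",r,yel.sum()/255)
hull=cv2.fillConvexPoly(np.zeros_like(roi),cv2.convexHull(y),1)
blk=(cv2.inRange(hsv,(0,0,0),(180,255,70)))*cv2.erode(hull,np.ones((3,3)))
b=big(blk);P=ray(g,b.reshape(-1,2),.132)[:,:2]*1000
print("rib",cv2.minAreaRect(P.astype(np.float32)),P.mean(0))
# depth heights
R=cv2.Rodrigues(g["rvec"])[0]
v,u=np.mgrid[0:400,0:640];D=g["depth"]
X=(np.linalg.inv(g["K"])@np.stack([u*D,v*D,D]).reshape(3,-1)-g["tvec"].reshape(3,1)).T@R
X=X.reshape(400,640,3)*1000
m=(X[...,2]>124)&(X[...,2]<140)&(roi>0);print("rib depth",X[m].mean(0),m.sum(),cv2.minAreaRect(X[m][:,:2].astype(np.float32)))
grn=cv2.inRange(hsv,(60,80,40),(90,255,255)).astype(bool)&(roi>0)
q=grn&(X[...,2]>55)&(X[...,2]<65);print("panel",cv2.minAreaRect(X[q][:,:2].astype(np.float32)))
w=np.zeros_like(roi);w[150:270,225:335]=1
wm=cv2.inRange(hsv,(0,0,190),(180,30,255))*w
c=big(wm);print("lid z",np.median(X[wm>0][:,2]),cv2.minAreaRect(ray(g,c.reshape(-1,2),.094)[:,:2].astype(np.float32)*1000))
cv2.imwrite("pics/crop.png",cv2.resize(f[150:290,230:450,::-1],None,fx=3.5,fy=3.5,interpolation=cv2.INTER_CUBIC))
E
```

```text
plate ((578.0595092773438, -35.487388610839844), (74.9932861328125, 103.04882049560547), 77.1116943359375) 1221.0
rib ((576.2433471679688, -34.11490249633789), (9.1116361618042, 57.867191314697266), 77.14786529541016) [575.67494536 -33.89410922]
rib depth [578.24544779 -35.50859019 131.78330786] 193 ((578.6138916015625, -35.76454162597656), (16.04634666442871, 63.20439910888672), 77.34612274169922)
panel ((570.927978515625, -70.39879608154297), (200.15802001953125, 149.2385711669922), 77.53644561767578)
lid z 94.17128892632036 ((611.605712890625, 114.17669677734375), (173.3994598388672, 177.41334533691406), 77.47761535644531)
```

View pics/crop.png

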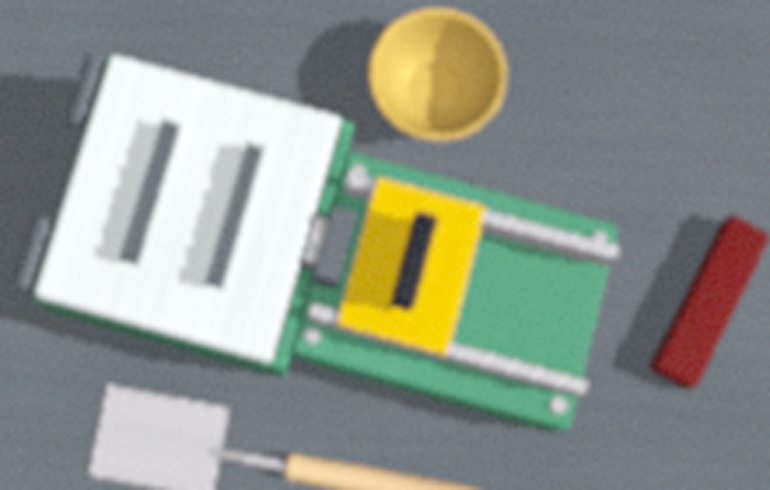

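```bash
python3 -c "
import rig;print({k:getattr(rig,k) for k in dir(rig) if isinstance(getattr(rig,k),(int,float,tuple,list)) and k[0]!='_'})"
python3 -m pendant '[50,0,0,0,0,0,-0.95, 50,-0.5,-0.45,0,0,0,0, 50,-0.5,-0.45,0,0,0,0, 50,-0.5,-0.45,0,0,0,0, 50,-0.5,-0.45,0,0,0,0, 50,-0.5,-0.45,0,0,0,0, 50,-0.5,-0.45,0,0,0,0, 50,-0.5,-0.45,0,0,0,0, 50,-0.5,-0.45,0,0,0,0, 50,-0.5,-0.45,0,0,0,0, 50,-0.5,-0.45,0,0,0,0]' 40
python3 -m pendant '[50,-0.5,-0.45,0,0,0,0, 50,-0.5,-0.45,0,0,0,0, 50,-0.5,-0.45,0,0,0,0, 50,-0.5,-0.45,0,0,0,0, 50,-0.5,-0.45,0,0,0,0, 50,-0.5,-0.45,0,0,0,0, 50,-0.5,-0.45,0,0,0,0, 50,-0.5,-0.45,0,0,0,0, 50,-0.4,-0.4,0,0,0,0, 50,0,0,0,0,0,0, 50,0,0,0,0,0,0]'
```

```text
{'grasp_offset': -0.0187}
time_s: 1.25
position: [0.3851, 0.2411, 0.2312]
tool_rot: [[-0.976, 0.217, -0.0], [0.217, 0.976, -0.0], [0.0, -0.0, -1.0]]
ft_force: [0.6, 0.2, -0.3]
grip_width: 0.0501
time_s: 2.35
position: [0.5556, -0.0008, 0.2308]
tool_rot: [[-0.976, 0.218, -0.001], [0.218, 0.976, 0.0], [0.001, 0.0, -1.0]]
ft_force: [-0.2, -0.1, -0.4]
grip_width: 0.0499
```

```bash
python3 -m pendant '[50,-0.3,-0.29,0,0,0,0, 50,-0.3,-0.29,0,0,0,0, 50,0,0,0.4,0,0,0, 50,0,0,0.4,0,0,0, 50,0,0,0,0,0,0,50,0,0,0,0,0,0]'
python3 - <<'E'
from rig import *
from h import *
g=get_image("wrist");np.savez("pics/w1.npz",**g)
f=g["frame"][:,:,::-1].copy()
# predicted rib corners
o=np.array([.5927,.0272]);ex=np.array([.976,-.218]);ey=np.array([.218,.976])
for a in(-.032,.032):
  for b in(-.0724,-.0564):
    p=o+a*ex+b*ey;u=proj(g,[*p,.132])[0];cv2.circle(f,tuple(int(round(v)) for v in u),3,(255,0,255),1)
cv2.imwrite("pics/w1.png",f)
E
```

```text
time_s: 2.95
position: [0.5787, -0.0347, 0.192]
tool_rot: [[-0.976, 0.216, 0.0], [0.216, 0.976, 0.0], [-0.0, 0.0, -1.0]]
ft_force: [-0.0, -0.0, 1.1]
grip_width: 0.0502
```

View pics/w1.png

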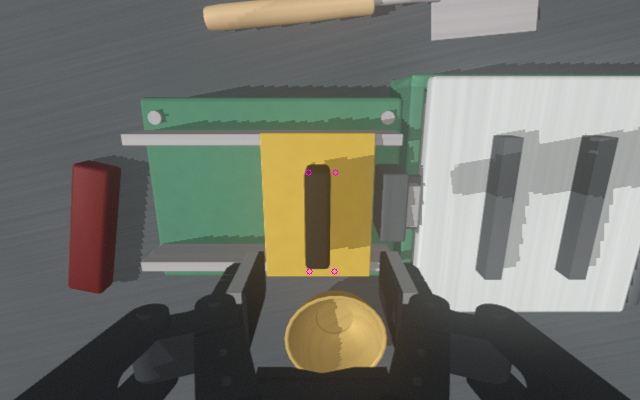

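The wrist view shows the rib at (318,217), about 4 px (~2 mm toward the press's -y) from where I predicted it. The jaws line up with it. I'll descend and grip.

```bash
python3 -m pendant '[50,0,-0.03,0.3,0,0,0, 50,0,0,0.4,0,0,0, 50,0,0,0.4,0,0,0, 50,0,0,0.3,0,0,0, 50,0,0,0.2,0,0,0, 50,0,0,0,0,0,0, 0,0,0,0,0,0,0, 0,0,0,0,0,0,0, 0,0,0,0,0,0,0, 0,0,0,0,0,0,0, 0,0,0,0,0,0,0, 0,0,0,0,0,0,0]' 30
```

```text
time_s: 4.2
position: [0.579, -0.0372, 0.1125]
tool_rot: [[-0.976, 0.217, 0.002], [0.217, 0.976, -0.001], [-0.002, -0.0, -1.0]]
ft_force: [-1.4, 0.7, 5.8]
grip_width: 0.0154
```

```bash
python3 -m pendant '[0,0,-0.14,0,0,0,0, 0,0,-0.14,0,0,0,0, 0,0,-0.14,0,0,0,0, 0,0,-0.14,0,0,0,0, 0,0,-0.14,0,0,0,0, 0,0,-0.14,0,0,0,0, 0,0,-0.14,0,0,0,0, 0,0,-0.14,0,0,0,0, 0,0,-0.14,0,0,0,0, 0,0,-0.14,0,0,0,0, 0,0,0,0,0,0,0]'
```

```text
time_s: 5.3
position: [0.5638, -0.1057, 0.1124]
tool_rot: [[-0.976, 0.218, 0.002], [0.218, 0.976, -0.0], [-0.002, 0.0, -1.0]]
ft_force: [-0.1, 0.8, 6.4]
grip_width: 0.015
```

```bash
python3 -m pendant '[0,0,-0.04,0,0,0,0, 0,0,-0.02,0,0,0,0, 0,0,0,0,0,0,0]'; python3 -m pendant '[0,0,-0.03,0,0,0,0, 0,0,0,0,0,0,0]';python3 -m pendant '[0,0,-0.03,0,0,0,0, 0,0,0,0,0,0,0]'
```

```text
time_s: 5.6
position: [0.5633, -0.1078, 0.1124]
tool_rot: [[-0.976, 0.217, 0.002], [0.217, 0.976, 0.0], [-0.002, 0.001, -1.0]]
ft_force: [1.4, 4.0, 5.5]
grip_width: 0.0153
time_s: 5.8
position: [0.563, -0.1092, 0.1124]
tool_rot: [[-0.976, 0.217, 0.002], [0.217, 0.976, 0.001], [-0.002, 0.001, -1.0]]
ft_force: [0.7, 3.6, 6.3]
grip_width: 0.0154
time_s: 6.0
position: [0.5626, -0.1106, 0.1124]
tool_rot: [[-0.976, 0.217, 0.002], [0.217, 0.976, 0.001], [-0.002, 0.001, -1.0]]
ft_force: [0.4, 4.2, 7.1]
grip_width: 0.0154
```

```bash
python3 -m pendant '[0,0,-0.03,0,0,0,0, 0,0,0,0,0,0,0]'; python3 -m pendant '[0,0,-0.03,0,0,0,0, 0,0,0,0,0,0,0]';python3 - <<'E'
from rig import *
from h import *
g=get_image("side");cv2.imwrite("pics/s2.png",cv2.resize(g["frame"][150:330,220:420,::-1],None,fx=3,fy=3))
E
```

```text
time_s: 6.2
position: [0.5625, -0.1116, 0.1124]
tool_rot: [[-0.976, 0.217, 0.003], [0.217, 0.976, 0.002], [-0.002, 0.002, -1.0]]
ft_force: [1.3, 6.7, 6.7]
grip_width: 0.0153
time_s: 6.4
position: [0.5624, -0.1116, 0.1125]
tool_rot: [[-0.976, 0.217, 0.003], [0.217, 0.976, 0.004], [-0.003, 0.005, -1.0]]
ft_force: [4.3, 14.4, 6.1]
grip_width: 0.0151
```

View pics/s2.png

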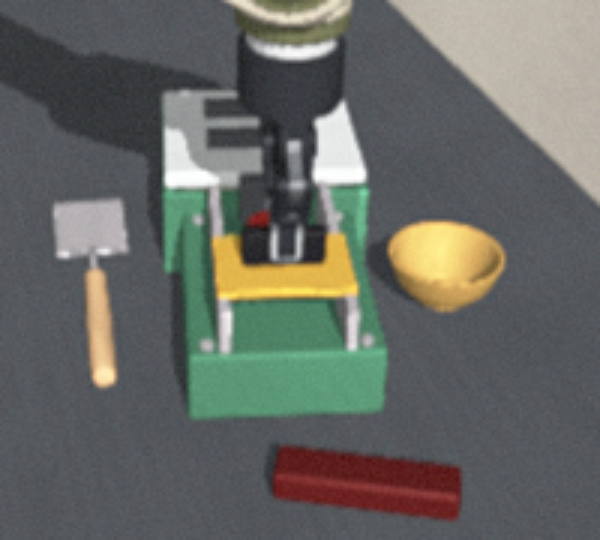

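The catch is at its end stop: force rose to 14 N with no further motion, and the red button shows at (258,218). I'll release and lift.

```bash
python3 -m pendant '[45,0,0,0,0,0,0, 45,0,0,0,0,0,0, 45,0,0,0,0,0,0, 45,0,0,-0.2,0,0,0, 45,0,0,-0.4,0,0,0, 45,0,0,-0.4,0,0,0, 45,0,0,-0.2,0,0,0, 0,0,0,0,0,0,0,0,0,0,0,0,0,0]'
python3 - <<'E'
from rig import *
from h import *
g=get_image("wrist");np.savez("pics/w3.npz",**g)
f=g["frame"];cv2.imwrite("pics/w3.png",f[:,:,::-1])
hsv=cv2.cvtColor(f,cv2.COLOR_RGB2HSV)
m=cv2.inRange(hsv,(0,150,90),(6,255,255))|cv2.inRange(hsv,(174,150,90),(180,255,255))
c,_=cv2.findContours(m,cv2.RETR_EXTERNAL,cv2.CHAIN_APPROX_NONE)
for k in c:
  if cv2.contourArea(k)>200:
    (u,v),r=cv2.minEnclosingCircle(k);print(u,v,r,cv2.contourArea(k),g["depth"][int(v),int(u)])
    for z in(.075,.085,.095):print(z,ray(g,[u,v],z))
y=cv2.inRange(hsv,(18,150,100),(32,255,255)).copy();y[330:]=0
c,_=cv2.findContours(y,cv2.RETR_EXTERNAL,cv2.CHAIN_APPROX_NONE);k=max(c,key=cv2.contourArea)
print("plate",cv2.minAreaRect((ray(g,k.reshape(-1,2),.102)[:,:2]*1000).astype(np.float32)))
print(observe()["position"],proj(g,[.5796,-.0314,.085]))
E
```

```text
time_s: 7.35
position: [0.5611, -0.1141, 0.1708]
tool_rot: [[-0.976, 0.218, -0.001], [0.218, 0.976, 0.0], [0.001, 0.0, -1.0]]
ft_force: [0.4, -0.3, -0.4]
grip_width: 0.0167
165.87271118164062 246.13824462890625 57.092552185058594 2027.0 0.31230852
0.075 [[ 0.56559106 -0.23320531  0.075     ]]
0.085 [[ 0.56246586 -0.22759805  0.085     ]]
0.095 [[ 0.55934066 -0.2219908   0.095     ]]
439.0728454589844 206.0364227294922 35.432716369628906 3489.5 0.23722818
0.075 [[ 0.57868686 -0.03326186  0.075     ]]
0.085 [[ 0.57501302 -0.03603109  0.085     ]]
0.095 [[ 0.57133918 -0.03880032  0.095     ]]
plate ((561.027099609375, -111.81044006347656), (75.00664520263672, 102.92584228515625), 77.43134307861328)
[ 0.56095709 -0.11401525  0.17044751] [[446.66368512 210.89550201]]
```

View pics/w3.png

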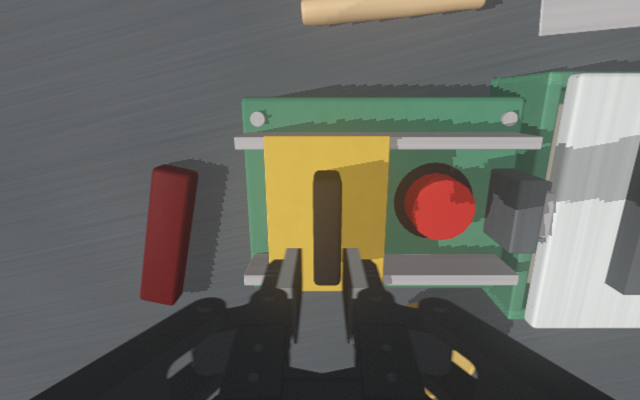

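```bash
python3 -m pendant '[0,0,0.4,0,0,0,0, 0,0,0.5,0,0,0,0, 0,0,0.5,0,0,0,0, 0,0,0.28,0,0,0,0, 0,0,0,0.3,0,0,0, 0,0,0,0.3,0,0,0, 0,0,0,0.3,0,0,0, 0,0,0,0.2,0,0,0, 0,0,0,0,0,0,0]'
python3 - <<'E'
from h import *
g=dict(np.load("pics/w3.npz"));R=cv2.Rodrigues(g["rvec"])[0];t=g["tvec"].ravel()
for u,v in((439,206),(430,200),(450,215)):
    d=float(g["depth"][v,u]);print(R.T@(np.linalg.inv(g["K"])@np.array([u,v,1])*d-t))
E
```

```text
time_s: 8.3
position: [0.5789, -0.0322, 0.1147]
tool_rot: [[-0.976, 0.218, -0.003], [0.218, 0.976, 0.001], [0.003, 0.0, -1.0]]
ft_force: [-0.4, 0.6, 0.2]
grip_width: 0.0
[ 0.57445652 -0.03646804  0.08641575]
[ 0.56878181 -0.04196593  0.08685803]
[ 0.58305607 -0.0295105   0.08496988]
```

Depth puts the cap top at about z = 0.086. I'll approach slowly by touch.

```bash
python3 -m pendant '[0,0,0,0.2,0,0,0, 0,0,0,0.2,0,0,0, 0,0,0,0.08,0,0,0, 0,0,0,0,0,0,0]'; for i in 1; do python3 -m pendant '[0,0,0,0.04,0,0,0, 0,0,0,0.04,0,0,0,0,0,0,0,0,0,0]'; done; python3 -m pendant '[0,0,0,0.04,0,0,0,0,0,0,0,0,0,0]';python3 -m pendant '[0,0,0,0.04,0,0,0,0,0,0,0,0,0,0]'
```

```text
time_s: 8.7
position: [0.5793, -0.0321, 0.0917]
tool_rot: [[-0.976, 0.217, -0.001], [0.217, 0.976, 0.0], [0.001, 0.0, -1.0]]
ft_force: [-0.4, -0.5, 0.3]
grip_width: 0.0001
time_s: 9.0
position: [0.5796, -0.0321, 0.0883]
tool_rot: [[-0.976, 0.217, 0.0], [0.217, 0.976, -0.0], [-0.0, 0.0, -1.0]]
ft_force: [-0.7, 0.5, 0.3]
grip_width: -0.0
time_s: 9.2
position: [0.5796, -0.0321, 0.0862]
tool_rot: [[-0.976, 0.217, 0.0], [0.217, 0.976, -0.0], [-0.0, -0.0, -1.0]]
ft_force: [-0.5, -0.1, 0.7]
grip_width: 0.0003
time_s: 9.4
position: [0.5797, -0.0321, 0.0846]
tool_rot: [[-0.976, 0.217, 0.001], [0.217, 0.976, -0.0], [-0.001, 0.0, -1.0]]
ft_force: [-1.2, -0.3, 4.3]
grip_width: -0.0001
```

```bash
python3 -m pendant '[0,0,0,0.04,0,0,0,0,0,0,0.04,0,0,0,0,0,0,0,0,0,0]';python3 -m pendant '[0,0,0,0.04,0,0,0,0,0,0,0,0,0,0]';python3 -m pendant '[0,0,0,0.04,0,0,0,0,0,0,0,0,0,0]'
python3 - <<'E'
from rig import *
from h import *
g=get_image("side");cv2.imwrite("pics/s4.png",cv2.resize(g["frame"][150:330,220:420,::-1],None,fx=3,fy=3))
E
```

```text
time_s: 9.7
position: [0.5798, -0.0321, 0.0808]
tool_rot: [[-0.976, 0.217, 0.001], [0.217, 0.976, -0.0], [-0.001, -0.0, -1.0]]
ft_force: [-2.6, 0.1, 5.3]
grip_width: -0.0
time_s: 9.9
position: [0.5798, -0.0321, 0.0789]
tool_rot: [[-0.976, 0.217, 0.001], [0.217, 0.976, -0.0], [-0.001, -0.0, -1.0]]
ft_force: [-1.5, 0.2, 8.3]
grip_width: 0.0001
time_s: 10.1
position: [0.5798, -0.0322, 0.0769]
tool_rot: [[-0.976, 0.217, 0.001], [0.217, 0.976, -0.0], [-0.001, -0.0, -1.0]]
ft_force: [-1.6, 0.7, 8.1]
grip_width: 0.0001
```

View pics/s4.png

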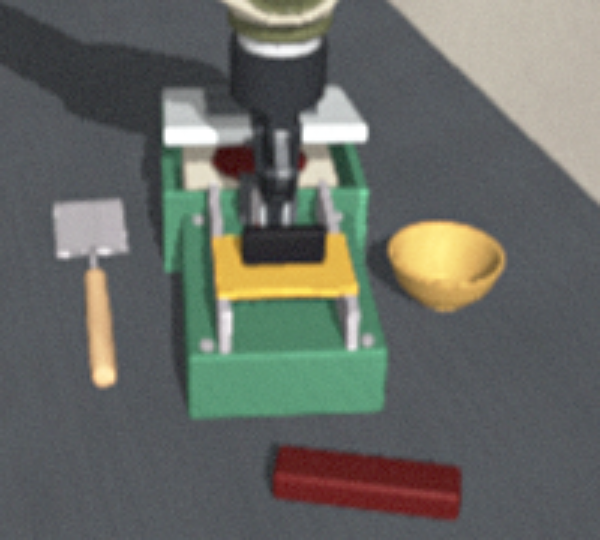

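The lid's free edge has lifted (180,130 to 360,130), so the latch has let go. I'll hold while it opens, then withdraw straight up.

```bash
python3 -m pendant '[0,0,0,0,0,0,0,0,0,0,0,0,0,0,0,0,0,0,0,0,0,0,0,0,0,0,0,0,0,0,0,0,0,0,0,0,0,0,0,0,0,0,0,0,0,0,0,0,0,0,0,0,0,0,0,0,0,0,0,0,0,0,0,0,0,0,0,0,0,0]'; python3 -m pendant '[0,0,0,-0.1,0,0,0,0,0,0,-0.2,0,0,0,0,0,0,-0.4,0,0,0,0,0,0,-0.5,0,0,0,0,0,0,-0.5,0,0,0,0,0,0,-0.5,0,0,0,0,0,0,-0.4,0,0,0,0,0,0,0,0,0,0,0,0,0,0,0,0,0,0,0,0,0,0,0,0]'
python3 - <<'E'
from rig import *
from h import *
g=get_image("side");cv2.imwrite("pics/s5.png",cv2.resize(g["frame"][120:330,200:420,::-1],None,fx=2.7,fy=2.7))
g=get_image("top");cv2.imwrite("pics/t5.png",cv2.resize(g["frame"][130:310,200:480,::-1],None,fx=2.7,fy=2.7))
f=g["frame"];h=cv2.cvtColor(f,cv2.COLOR_RGB2HSV);a=dict(np.load("pics/top0.npz"))["frame"];ha=cv2.cvtColor(a,cv2.COLOR_RGB2HSV)
D=g["depth"];R=cv2.Rodrigues(g["rvec"])[0];v,u=np.mgrid[0:400,0:640]
X=((np.linalg.inv(g["K"])@np.stack([u*D,v*D,D]).reshape(3,-1)-g["tvec"].reshape(3,1)).T@R).reshape(400,640,3)
def cen(hh,lo,hi,r):
    m=np.zeros((400,640),np.uint8);m[r[0]:r[1],r[2]:r[3]]=1;m=cv2.inRange(hh,lo,hi)*m;M=cv2.moments(m,True);return round(M['m10']/M['m00'],2),round(M['m01']/M['m00'],2),M['m00']
for n,lo,hi,r in(("wax",(0,100,60),(180,255,255),(205,270,412,455)),("bowl",(15,80,80),(35,255,255),(145,195,330,380)),("handle",(8,60,120),(30,255,255),(275,300,310,372))):
    print(n,cen(ha,lo,hi,r),cen(h,lo,hi,r))
print(observe()["ft_force"],observe()["time_s"])
E
```

```text
time_s: 11.15
position: [0.5798, -0.0322, 0.0771]
tool_rot: [[-0.976, 0.217, 0.001], [0.217, 0.976, -0.0], [-0.001, -0.0, -1.0]]
ft_force: [-2.4, 1.3, 6.9]
grip_width: 0.0
time_s: 12.15
position: [0.5791, -0.032, 0.2051]
tool_rot: [[-0.976, 0.217, -0.002], [0.217, 0.976, 0.001], [0.002, 0.0, -1.0]]
ft_force: [-0.0, 0.3, 0.5]
grip_width: -0.0002
wax (432.48, 235.93, 675.0) (432.43, 236.01, 673.0)
bowl (354.46, 170.77, 1191.0) (359.75, 155.29, 83.0)Traceback (most recent call last):
  File "<stdin>", line 11, in <module>
  File "<stdin>", line 9, in cen
ZeroDivisionError: float division by zero
```

View pics/s5.png

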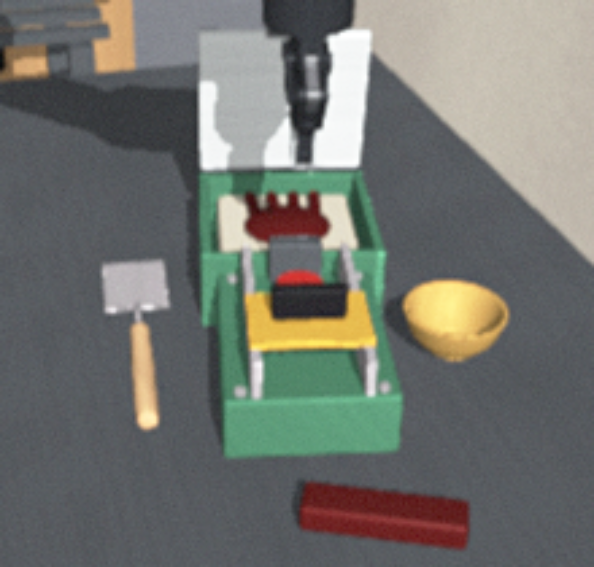

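View pics/t5.png

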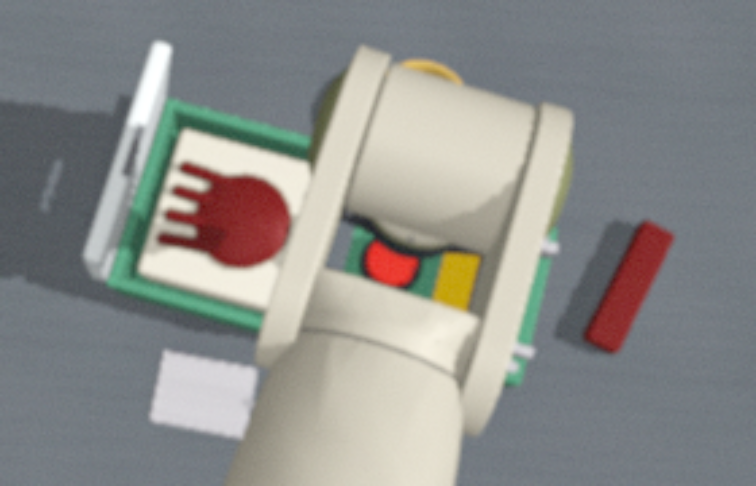

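The side view shows the lid standing open (200–370, 30–170), the catch aside at (310,320), the button visible, and the tool clear. The arm hides the bowl and handle in the top view, so I'll compare the bystanders in the side view and then hand in.

Run:
```python
from rig import *
from h import *
a=dict(np.load("pics/side0.npz"));g=get_image("side")
def cen(f,lo,hi,r):
    hh=cv2.cvtColor(f,cv2.COLOR_RGB2HSV);m=np.zeros((400,640),np.uint8);m[r[0]:r[1],r[2]:r[3]]=1;M=cv2.moments(cv2.inRange(hh,lo,hi)*m,True);return [round(v,1) for v in(M['m10']/max(M['m00'],1),M['m01']/max(M['m00'],1),M['m00'])]
for n,lo,hi,r in(("wax",(0,100,40),(180,255,255),(295,330,300,380)),("bowl",(15,80,60),(35,255,255),(222,260,349,392)),("handle",(5,60,100),(30,255,255),(232,282,240,268))):
    print(n,cen(a["frame"],lo,hi,r),cen(g["frame"],lo,hi,r))
s=observe();print(s["ft_force"],s["time_s"]);print(close_job())
```

```text
wax [342.1, 310.4, 1102.0] [342.1, 310.5, 1101.0]
bowl [368.0, 237.2, 894.0] [368.0, 237.2, 894.0]
handle [252.8, 259.3, 319.0] [252.8, 259.3, 320.0]
[ 0.25479059  0.27598172 -0.36421322] 12.3
the job is handed in; nothing more can be done
None
```

The press is open, and I handed the job in at 12.3 s of the 43 s allowed; no verdict was reported.

- **Catch:** I gripped the rib and slid the catch until the force rose to about 14 N with no further motion, which I took as its end stop. I then let go.
- **Button:** With the fingers shut I felt the cap at about z = 0.0855 and pressed it about 8.5 mm. The highest force I read was about 8 N, against the 40 N limit. I held until the lid had swung up, then lifted straight clear.
- **Last checks:** The side view showed the lid standing open and the catch still aside. The wrist force was near zero and the tool was clear. The bowl, wax bar and spatula handle sat within 0.1 px of their starting places in the side view.
- **What failed or disagreed:** The arm blocked the top camera, so the bowl and handle comparison there failed. The wrist camera put the button about 5 mm from where the press position implied, too little to matter on the 44 mm cap.

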